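Start the square kitchen timer against the pastry board's rail

ROBOT

A 7-joint arm with a two-finger parallel gripper is mounted at the origin on the work surface. World frame = base frame: x ahead of the robot, y to its left, z up, the work surface at z = 0. Lengths are in m, angles in rad, forces in N, time in s.
With the tool pointing down it reaches from about 0.425 to 0.875 m from the base axis. Payload 4.7 kg.
Tool frame: the origin (TCP) lies at the very end of the fingers, on their centre line; the grasp point (between the pads) lies 19 mm behind it; y points along the fingers, z is the direction in which the jaws open and shut, and the axes are right-handed (so a half turn about y gives the same grasp; the last joint's range is limited). The gripper opens to 85 mm and grips with 20 to 120 N. Pads are 22 mm wide; open, the fingers measure 114 mm over their backs; the gripper's body (76 mm by 85 mm) begins 54 mm behind the grasp point. The pads swing forward as they close: fully open they stand 13 mm farther back than shut.
Start: joints at [-1.319, 0.321, -0.07, 1.45, 0.023, 1.371, -0.057], TCP at [0.153, 0.632, 0.202] pointing down, gripper open.
Joint ranges: [-2.86, 2.86], [-0.3, 2.09], [-1.38, 1.24], [0.06, 2.45], [-1.56, 4.7], [0.09, 2.05], [-2.69, 2.69]. Speed limits (rad/s): [2.57, 2.57, 3.14, 3.14, 3.14, 3.14, 3.14].

INTERFACE

Orientations are given as a unit quaternion [x, y, z, w].
In Python, from rig import ctrl, imaging gives the robot as it stands. The module is installed in compiled form; this text tells all that it offers.
- The arm moves only by the tool drive_tool, never from a script. Its argument "steps" is one flat list of numbers, 4 for each row, row after row: the shift along the tool's x, y, z in m, then the turn about the tool's y in rad. A call has 1 to 12 rows; each row shifts and turns the commanded pose from where the row before left it, along the tool's axes as they then stand; what a row does not reach is not made up. A row lasts 1/10 s, in which the tool goes at most 50 mm and 8.59 degrees, less where a joint would pass 70% of its speed; a pose out of reach is approached as far as the arm can. A call is refused whole if a number of a shift passes 0.05 or a number of a turn 0.15, either way. A call with a gripper value outside its range is refused whole. "jaw" is the closure, from 0 (fully open) to 1 (shut), set as the call begins (left out, the last holds). The fingers move at their own pace and stop on an object; "newtons" is the grip in N (left out, the last holds). Time passes only in rows, so rows that do not move let the fingers close. It gives the time, the measured TCP pose, the force and the opening at its end, in the units of the state.
- ctrl.read_state(): the state, without advancing time (a new reading comes with each control period).
- imaging.camera(name): name is "side" or "top" or "wrist"; returns the picture (480x640x3 uint8, red, green, blue); there is no depth.
- imaging.camera_info(name): a dict with "fovy" (degrees; the focal length in pixels is half the picture's height over the tangent of half this angle, whatever the lens; pixels are square), "cx", "cy" (the principal point, pixels), "k1" (the pictures are not rectified: a ray, as slopes to the right and down, at radius r is drawn at 1 + k1 r^2 times it, then the intrinsics apply), "rvec" (rotation vector, rad) and "tvec" (3), from world to camera coordinates, as OpenCV has them; the wrist camera has in their place "T_tool_cam" (4x4, takes a point from camera to tool coordinates, whose origin is the TCP and whose axes are the tool frame's). Camera axes: x right, y down, z forward; pixel columns grow to the right and rows downward; lengths in m; the calibration is good to about 2 mm. A picture is of the moment at which its call begins: read the wrist's pose just before it. camera_info takes no time and is no camera call.
- ctrl.close_job(): hands the job in, once; it reports no verdict.
The state is a dict: "time_s": time; "joint_positions": joint angles; "qvel": joint speeds; "joint_torque": joint torques, N m; "ee_pos": TCP position; "tool_rot": TCP orientation; "contact_force": force on the tool from outside, world axes, zero at the start; "moment": the same for the moment, N m; "opening": finger opening in m.
Only numpy, scipy, OpenCV 4.12 (cv2) and the standard library are available. Lean on these libraries where they do the work, as an engineer would, in place of code of your own. Each camera call takes 0.05 s, during which the arm holds its last target. There are 200 camera calls.

TASK

Start the square kitchen timer that lies loose on the pastry board: push it by its side button back against the board's raised wooden rail, so that the rail holds it while the button goes fully in, and keep the button in for a moment. Then back off, so that the button springs out again and the timer is left lying flat on the board against the rail; leave the round timer where it is.

Things in the scene. Friction and masses are not known exactly. Their poses are not given: they have to be found in the camera images.
- timer: Square kitchen timer, white plastic, dark display on top, loose, 0.12 kg: 76 mm along its x, 90 along y, 40 tall. Origin: centre of its underside; x towards the rail (within 8 degrees), z up. Start button: steel plunger, 26 mm in diameter, 18 mm proud of the side away from the rail; at rest its outer face is centred at (-56, 0, +20) mm. The timer's back (x = +38 mm) starts 10-45 mm off the rail.
- timer_button (a joint): How far the square timer's button is pushed in, along the timer's +x: 0 out, 0.008 m fully in. Spring: begins to move at 1.2 N, fully in at 4 N. The loose timer slides on the board at about 1 N, so the button hardly moves until the rail stops the timer.
- rail_face (a point): Fixed stop: foot of the front face, at mid-length, of the wooden rail along the far edge of the pastry board, at the height of the board's top (18 mm above the counter). The straight rail is 500 mm long (this frame's y) and rises 30 mm above the board; x is level, square to the face, pointing into the rail, away from the robot; z up. The board is fixed and reaches 280 mm in front of the face.
- round_timer: Round kitchen timer, not to be used: white plastic disc with a dial, 82 mm in diameter, 40 mm tall, with a like plunger on its -x side; loose on the board, about 250 mm to the left or right of the square one. Origin: centre of its underside.
Things that resemble listed ones, but are neither listed nor needed, are in the scene too. What is shaped like the timer but purple or yellow is not meant.

How it is judged:
On the way:
1. the square timer's button is pushed fully in (at least 5 of 8 mm) for 0.2 s while the timer lies flat with its back against the rail (its centre at most 50 mm from the rail's face) (value of joint timer_button above 0.005 m and x of timer in the frame of rail_face above -0.05 m and angle between timer's own z axis and vertical below 0.17 rad), for 0.2 s.
At the end, for the whole second after the job is handed in: After the press the button is out again (under 2 mm in), and the square timer lies still and flat (within 10 degrees) on the board, its centre 30 to 53 mm in front of the rail's face (touching it, or up to 15 mm short) (value of joint timer_button below 0.002 m and x of timer in the frame of rail_face between -0.053 and -0.03 m and z of timer in the frame of rail_face below 0.008 m and angle between timer's own z axis and vertical below 0.17 rad and linear speed of timer below 0.02 m/s).
It fails at once if the round timer is moved by more than 20 mm (distance of round_timer from where it was at the start of the episode above 0.02 m).
It also fails if it takes over 32 s, if anything falls off the work surface, if the arm or the gripper's body presses on something with over 40 N, if the wrist force passes 120 N, or if a joint passes its speed limit or range.

## Working session

There is one attempt and no reset: what is moved stays moved. The work goes in short steps, Python scripts to look and compute and a tool call to move; the robot and the scene stay as the last step left them, time stands still between calls to the robot, and variables do not carry over. Pictures are saved under pics/ and viewed, about 8 in all and at most 12, crops included, and the job is handed in when it is done.

Besides the shell and the picture viewer there is one more tool, called after ">>>" by a JSON object that holds its "op" and its "data". drive_tool: Moves the arm, as the interface text tells. Its arguments: {"type":"object","properties":{"steps":{"type":"array"},"jaw":{"type":"number"},"newtons":{"type":"number"}},"required":["steps"]}

```bash
mkdir -p pics
cat > h.py <<'E'
import numpy as np, cv2
from rig import ctrl, imaging
from scipy.spatial.transform import Rotation as R
def K(i):
    f=240/np.tan(np.radians(i["fovy"])/2); return np.array([[f,0,i["cx"]],[0,f,i["cy"]],[0,0,1]])
def pose(name,st=None):
    i=imaging.camera_info(name)
    if "rvec" in i:
        Rc=cv2.Rodrigues(np.array(i["rvec"],float))[0].T; return i,Rc,-Rc@np.array(i["tvec"],float).ravel()
    T=np.array(i["T_tool_cam"]); Rt=R.from_quat(st["tool_rot"]).as_matrix()
    return i,Rt@T[:3,:3],Rt@T[:3,3]+np.array(st["ee_pos"])
def ray(name,uv,st=None):
    i,Rc,c=pose(name,st)
    p=cv2.undistortPoints(np.array(uv,float).reshape(-1,1,2),K(i),np.array([i["k1"],0,0,0.])).reshape(-1,2)
    return c,np.c_[p,np.ones(len(p))]@Rc.T
def plane(name,uv,z,st=None):
    c,d=ray(name,uv,st); return c+d*((z-c[2])/d[:,2])[:,None]
def proj(name,P,st=None):
    i,Rc,c=pose(name,st); q=(np.atleast_2d(P)-c)@Rc
    return cv2.projectPoints(q,np.zeros(3),np.zeros(3),K(i),np.array([i["k1"],0,0,0.]))[0].reshape(-1,2)
def snap(name,f):
    im=imaging.camera(name); cv2.imwrite("pics/"+f,im[...,::-1]); return im
E
python3 - <<'E'
from h import *
s=ctrl.read_state(); print(s)
for n in("top","side"):
    snap(n,n+"0.png"); i,Rc,c=pose(n); print(n,i,c)
E
```

```text
{'time_s': 0.0, 'joint_positions': array([-1.31889912,  0.32185713, -0.07010366,  1.45163476,  0.02260866,
        1.37081867, -0.05692904]), 'qvel': array([ 1.81032448e-03,  5.63328935e-05,  2.06018961e-04, -4.45418017e-04,
        1.00266260e-04,  2.67959864e-04, -6.84178987e-04]), 'joint_torque': array([ 5.67666139e-04, -4.93568659e+01, -3.81984059e-01, -3.14334548e+01,
        1.30108214e-02,  1.14641289e-02,  6.25463500e-06]), 'ee_pos': array([0.15301985, 0.63112927, 0.20042175]), 'tool_rot': array([ 0.70279601, -0.08391473,  0.08382304, -0.70143409]), 'contact_force': array([-0.75456964,  0.32535673, -0.41446353]), 'moment': array([ 0.03301307, -0.00193281,  0.01128928]), 'opening': 0.08510349851225345}
top {'fovy': 54.88161632680163, 'cx': 309.9243109684973, 'cy': 240.35289473009664, 'k1': -0.09420573385746102, 'rvec': array([ 2.16965111, -2.17299703,  0.07890409]), 'tvec': array([-0.16962398,  0.47392847,  1.13151406])} [ 0.37513661 -0.18532121  1.1656042 ]
side {'fovy': 47.39086059606612, 'cx': 319.94114187494904, 'cy': 230.86938994587103, 'k1': -0.13320832650548844, 'rvec': array([ 2.21557777, -0.75435795,  0.3156397 ]), 'tvec': array([-0.50304725,  0.14535984,  1.03083542])} [ 0.00803123 -0.83199937  0.80282018]
```

View pics/top0.png

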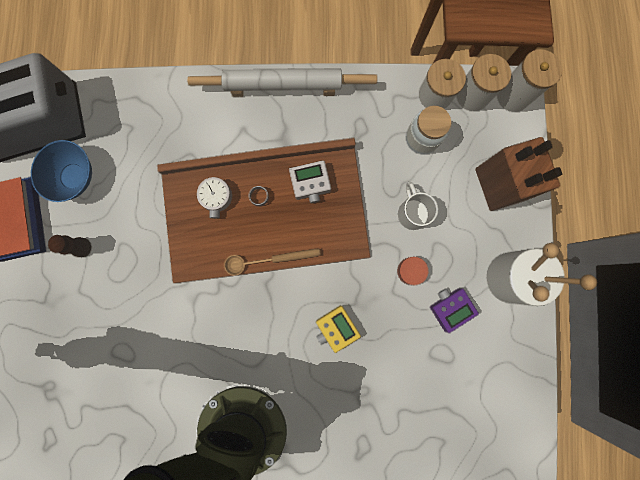

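View pics/side0.png

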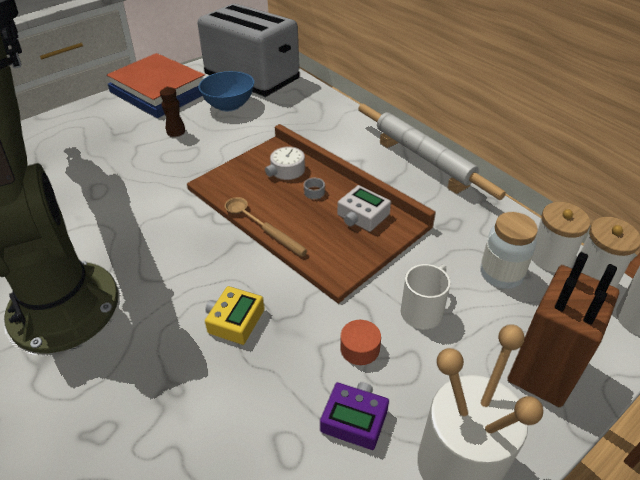

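The top view shows the white square timer at (310,180) with its plunger below it at (316,197). The rail runs from (159,168) to (356,145). Things that could be mistaken for it are the round timer (213,194), the yellow timer (340,328), the purple timer (455,310) and the small ring (259,196). I choose the white square one with the display. I'll measure it and check it in a crop.

Run:
```python
from h import *
im=cv2.imread("pics/top0.png"); 
hsv=cv2.cvtColor(im,cv2.COLOR_BGR2HSV)
m=((hsv[...,1]<60)&(hsv[...,2]>120)).astype(np.uint8)*255
roi=np.zeros_like(m); roi[155:225,280:345]=255
mm=m&roi
cs=cv2.findContours(mm,cv2.RETR_EXTERNAL,cv2.CHAIN_APPROX_NONE)[0]
for c in sorted(cs,key=cv2.contourArea)[-2:]:
    print(cv2.contourArea(c),cv2.boundingRect(c),cv2.minAreaRect(c))
crop=cv2.resize(im[125:235,150:385],None,fx=3.4,fy=3.4,interpolation=cv2.INTER_CUBIC)
cv2.imwrite("pics/crop1.png",crop)
```

```text
1061.5 (289, 161, 42, 41) ((310.0885009765625, 182.1187744140625), (37.534149169921875, 36.4450798034668), 76.50426483154297)
```

View pics/crop1.png

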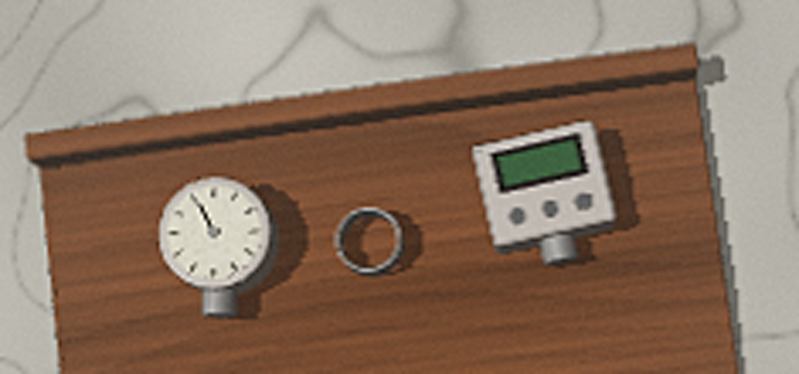

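The crop shows a white body, a green display, three small buttons and the steel plunger facing away from the rail at (560,248) in the crop. That confirms the choice.

Run:
```python
from h import *
f=lambda a:np.array(a)/3.4+[150,125]-0.35
c=plane("top",f([[473,148],[596,121],[614,217],[496,243]]),.058)
print("corners",c.round(4)); ce=c.mean(0); print("cent",ce, "sides",np.linalg.norm(np.diff(c[[0,1,2,3,0]],axis=0),axis=1))
ax=(c[0]+c[1]-c[2]-c[3])[:2]; print("xaxis deg",np.degrees(np.arctan2(ax[1],ax[0])))
e=(c[0]+c[3]-c[1]-c[2])[:2]; print("yaxis-90",np.degrees(np.arctan2(e[1],e[0]))-90)
for n,z,a in(("railtop",.048,[[45,152],[690,67]]),("foot",.018,[[45,166],[697,77]])):
    p=plane("top",f(a),z); d=p[0]-p[1]; th=np.arctan2(d[1],d[0])-np.pi/2
    print(n,p.round(4),"len",np.linalg.norm(d),"normal deg",np.degrees(th),"dist",(p-ce)@np.r_[np.cos(th),np.sin(th),0])
print("btn px end z.038",plane("top",f([[558,262],[560,238]]),.038))
print("round",plane("top",f([[214,233]]),.058))
print("ring",plane("top",f([[369,240]]),.04))
# side view check: button face (349,224) approx
print("side btn",plane("side",[[349,225]],.038))
st=ctrl.read_state(); print(st["ee_pos"],R.from_quat(st["tool_rot"]).as_matrix().round(3))
```

```text
corners [[ 0.6476 -0.1193  0.058 ]
 [ 0.6671 -0.2078  0.058 ]
 [ 0.5968 -0.2204  0.058 ]
 [ 0.5782 -0.136   0.058 ]]
cent [ 0.62243652 -0.1708713   0.058     ] sides [0.09066003 0.07141069 0.08637797 0.0713747 ]
xaxis deg 11.833513535453758
yaxis-90 12.413293758122023
railtop [[ 0.6502  0.1968  0.048 ]
 [ 0.71   -0.2768  0.048 ]] len 0.47740583690157895 normal deg 7.196640033380589 dist [0.07357552 0.07357552]
foot [[ 0.6468  0.2067  0.018 ]
 [ 0.7112 -0.2844  0.018 ]] len 0.4953328890502697 normal deg 7.480875743680048 dist [0.07326794 0.07326794]
btn px end z.038 [[ 0.56775418 -0.18017896  0.038     ]
 [ 0.58541445 -0.18166531  0.038     ]]
round [[0.58666491 0.06716321 0.058     ]]
ring [[ 0.58417697 -0.04270395  0.04      ]]
side btn [[ 0.56016666 -0.19544556  0.038     ]]
[0.15306538 0.63116717 0.20050478] [[ 0.972 -0.     0.236]
 [-0.236 -0.002  0.972]
 [ 0.    -1.    -0.002]]
```

The timer's centre is 73 mm from the rail, so its back is about 35 mm off. The button face is at about (0.568, -0.180, 0.038). The timer is yawed about 12° and the rail normal about 7.4°. Next I work out the approach rows.

```bash
cat >> h.py <<'E'
def rows(wps):
    """wps: (x,y,z,yaw_deg,n). Tool pointing down."""
    st=ctrl.read_state(); p=np.array(st["ee_pos"]); M=R.from_quat(st["tool_rot"]); x=M.as_matrix()[:,0]; yaw=np.arctan2(x[1],x[0])
    for *q,yd,n in wps:
        q=np.array(q); dy=(np.radians(yd)-yaw)/n; p0=p
        for k in range(n):
            d=M.inv().apply((q-p0)/n); print(*(d.round(3)+0),round(-dy,3),sep=", ",end=",\n")
            M=M*R.from_rotvec([0,-dy,0])
        p=q; yaw=np.radians(yd); print("--")
E
python3 - <<'E'
from h import *
rows([(.25,.40,.20,-5,7),(.45,.10,.20,2,9),(.522,-.185,.20,7.4,8)])
E
```

```text
0.021, 0.0, -0.029, -0.021,
0.021, 0.0, -0.029, -0.021,
0.02, 0.0, -0.03, -0.021,
0.019, 0.0, -0.03, -0.021,
0.019, 0.0, -0.031, -0.021,
0.018, 0.0, -0.031, -0.021,
0.017, 0.0, -0.031, -0.021,
--
0.025, 0.0, -0.031, -0.014,
0.025, 0.0, -0.032, -0.014,
0.024, 0.0, -0.032, -0.014,
0.024, 0.0, -0.032, -0.014,
0.023, 0.0, -0.033, -0.014,
0.023, 0.0, -0.033, -0.014,
0.022, 0.0, -0.033, -0.014,
0.022, 0.0, -0.034, -0.014,
0.022, 0.0, -0.034, -0.014,
--
0.008, 0.0, -0.036, -0.012,
0.007, 0.0, -0.036, -0.012,
0.007, 0.0, -0.036, -0.012,
0.006, 0.0, -0.036, -0.012,
0.006, 0.0, -0.036, -0.012,
0.006, 0.0, -0.036, -0.012,
0.005, 0.0, -0.036, -0.012,
0.005, 0.0, -0.036, -0.012,
--
```

>>> {"op": "drive_tool", "data": {"steps": [0.021,0,-0.029,-0.02,0.021,0,-0.029,-0.02,0.02,0,-0.03,-0.02,0.019,0,-0.03,-0.02,0.019,0,-0.031,-0.02,0.018,0,-0.031,-0.02,0.017,0,-0.031,-0.02,0.025,0,-0.031,-0.015,0.025,0,-0.032,-0.015,0.024,0,-0.032,-0.015,0.024,0,-0.032,-0.015,0.023,0,-0.033,-0.015], "jaw": 1, "newtons": 20}}

```text
time_s: 1.3
ee_pos: [0.3592, 0.2305, 0.2013]
tool_rot: [-0.707, 0.008, -0.008, 0.707]
contact_force: [0.9, 1.1, -1.3]
opening: 0.0001
```

>>> {"op": "drive_tool", "data": {"steps": [0.023,0,-0.033,-0.015,0.022,0,-0.033,-0.015,0.022,0,-0.034,-0.015,0.022,0,-0.034,-0.015,0.008,0,-0.036,-0.012,0.007,0,-0.036,-0.012,0.007,0,-0.036,-0.012,0.006,0,-0.036,-0.012,0.006,0,-0.036,-0.012,0.006,0,-0.036,-0.012,0.005,0,-0.036,-0.012,0.005,0,-0.036,-0.012]}}

```text
time_s: 2.5
ee_pos: [0.5203, -0.1863, 0.2014]
tool_rot: [-0.705, -0.047, 0.047, 0.706]
contact_force: [1.1, 0.5, 0.9]
opening: 0.0003
```

Run:
```python
from h import *
st=ctrl.read_state(); x=R.from_quat(st["tool_rot"]).as_matrix(); print(st["time_s"],st["ee_pos"],x.round(3),np.degrees(np.arctan2(x[1,0],x[0,0])),st["contact_force"])
rows([(.522,-.185,.10,7.4,4),(.522,-.185,.03,7.4,4)])
snap("wrist","w1.png")
```

```text
2.5 [ 0.52030939 -0.18634271  0.20140114] [[ 0.991  0.    -0.134]
 [ 0.134  0.001  0.991]
 [ 0.    -1.     0.001]] 7.692840001544472 [1.06729782 0.53722391 0.89991829]
0.0, 0.025, 0.0, 0.001,
0.0, 0.025, 0.0, 0.001,
0.0, 0.025, 0.0, 0.001,
0.0, 0.025, 0.0, 0.001,
--
0.0, 0.017, 0.0, -0.0,
0.0, 0.017, 0.0, -0.0,
0.0, 0.017, 0.0, -0.0,
0.0, 0.017, 0.0, -0.0,
--
```

View pics/w1.png

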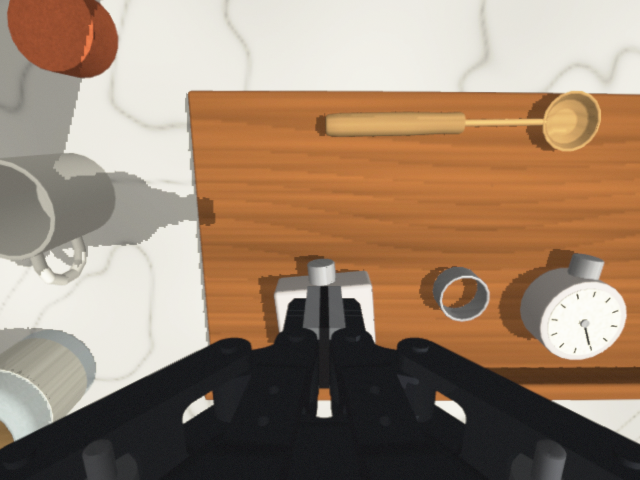

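The wrist picture shows the fingers in line with the plunger at (321,271). The path down in front of it is clear, with the spoon well behind at row 124. I descend now.

>>> {"op": "drive_tool", "data": {"steps": [0,0.025,0,0,0,0.025,0,0,0,0.025,0,0,0,0.025,0,0,0,0.02,0,0,0,0.02,0,0,0,0.015,0,0,0,0.015,0,0,0,0,0,0,0,0,0,0]}}

```text
time_s: 3.55
ee_pos: [0.5204, -0.1853, 0.0317]
tool_rot: [0.706, 0.047, -0.047, -0.705]
contact_force: [-0.4, -0.3, -0.8]
opening: 0.0003
```

Run:
```python
from h import *
st=ctrl.read_state(); print(st["ee_pos"],st["contact_force"])
snap("side","s2.png"); im=cv2.imread("pics/s2.png")
cv2.imwrite("pics/s2c.png",cv2.resize(im[130:260,250:450],None,fx=4,fy=4,interpolation=cv2.INTER_CUBIC))
```

```text
[ 0.52040437 -0.18534832  0.03165785] [-0.3577494  -0.29544103 -0.7718076 ]
```

View pics/s2c.png

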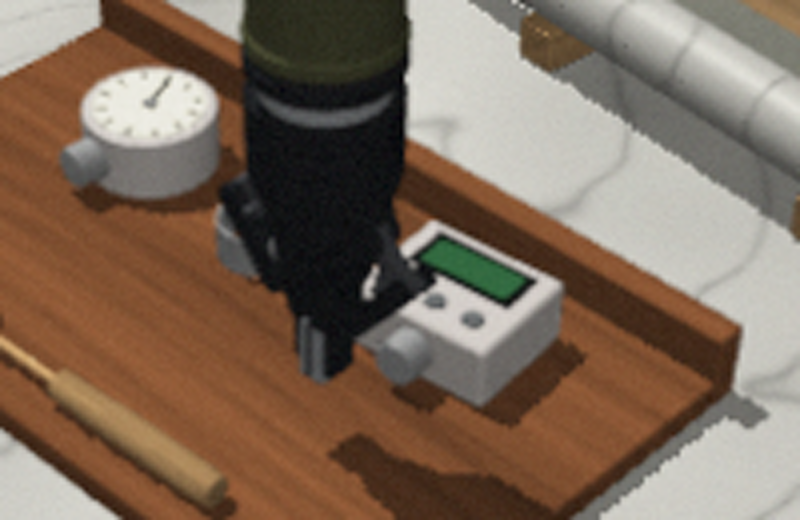

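>>> {"op": "drive_tool", "data": {"steps": [0.008,0,0,0,0.008,0,0,0,0.008,0,0,0,0.004,0,0,0,0.004,0,0,0,0.004,0,0,0,0.004,0,0,0,0.004,0,0,0,0.004,0,0,0,0.004,0,0,0,0.004,0,0,0,0.004,0,0,0]}}

```text
time_s: 4.8
ee_pos: [0.5801, -0.1772, 0.0315]
tool_rot: [-0.706, -0.047, 0.047, 0.706]
contact_force: [-0.1, 0.3, -0.6]
opening: -0.0001
```

Run:
```python
from h import *
st=ctrl.read_state(); print(st["ee_pos"],st["contact_force"])
snap("side","s3.png"); im=cv2.imread("pics/s3.png")
cv2.imwrite("pics/s3c.png",cv2.resize(im[130:260,250:450],None,fx=4,fy=4,interpolation=cv2.INTER_CUBIC))
```

```text
[ 0.58009367 -0.17715946  0.03151979] [-0.07335326  0.30780501 -0.60054262]
```

View pics/s3c.png

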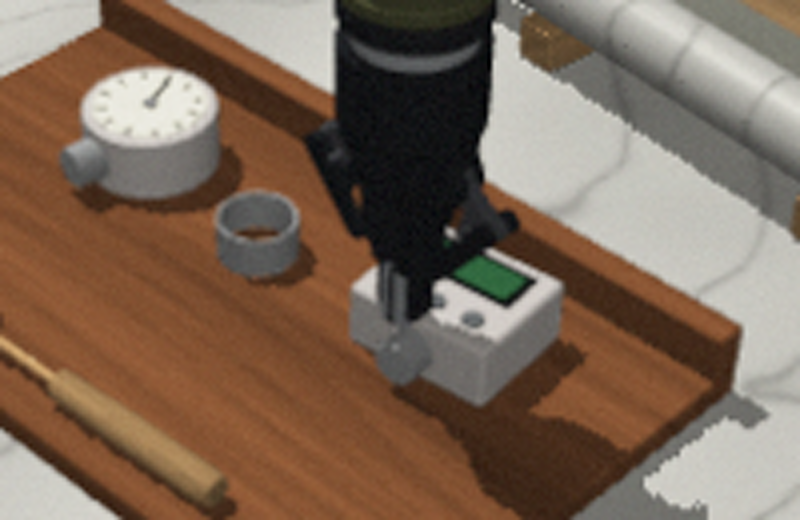

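The timer has not moved. The fingertip is either beside the plunger or above it. I check that against the calibration before moving again.

Run:
```python
from h import *
st=ctrl.read_state()
print("TCP side proj now",proj("side",st["ee_pos"]),"crop",(proj("side",st["ee_pos"])-[250,130])*4)
print("TCP prev crop",(proj("side",[.5204,-.1853,.0317])-[250,130])*4)
def tri(a,b):
    c1,d1=ray("top",[a]);c2,d2=ray("side",[b]);d1,d2=d1[0],d2[0]
    s=np.linalg.lstsq(np.c_[d1,-d2],c2-c1,rcond=None)[0]; p,q=c1+s[0]*d1,c2+s[1]*d2
    return (p+q)/2,np.linalg.norm(p-q)
g=lambda u:np.array(u)/4+[250,130]-.35; f=lambda u:np.array(u)/3.4+[150,125]-.35
for n,a,b in(("near right corner top",[614,217],[487,350]),("far right top",[596,121],[562,287]),("plunger face",[558,258],[401,357])):
    print(n,tri(f(a),g(b)))
print("side planes: corner",plane("side",[g([487,350])],.058),"railend top front",plane("side",[g([722,350])],.048))
print("top:",plane("top",[f([614,217])],.058))
st=ctrl.read_state(); snap("wrist","w3.png"); print("wrist proj plunger/corners", proj("wrist",[[.5676,-.181,.038],[.5968,-.2204,.058],[.5782,-.136,.058]],st), proj("wrist",st["ee_pos"],st))
```

```text
TCP side proj now [[350.85301646 218.57015792]] crop [[403.41206582 354.28063169]]
TCP prev crop [[323.74785016 410.49917337]]
near right corner top (array([ 0.59758461, -0.2207836 ,  0.0569244 ]), np.float64(0.0013488361943864806))
far right top (array([ 0.66633962, -0.20690004,  0.05537612]), np.float64(0.0034156557950530556))
plunger face (array([ 0.5721823 , -0.18115378,  0.03801972]), np.float64(0.0035223448184936645))
side planes: corner [[ 0.59737414 -0.22194406  0.058     ]] railend top front [[ 0.70241533 -0.28942492  0.048     ]]
top: [[ 0.59680029 -0.22036714  0.058     ]]
wrist proj plunger/corners [[318.26905373 257.42509576]
 [217.42512358 324.87248763]
 [420.09601359 309.57302779]] [[323.36481916 279.90985054]]
```

View pics/w3.png

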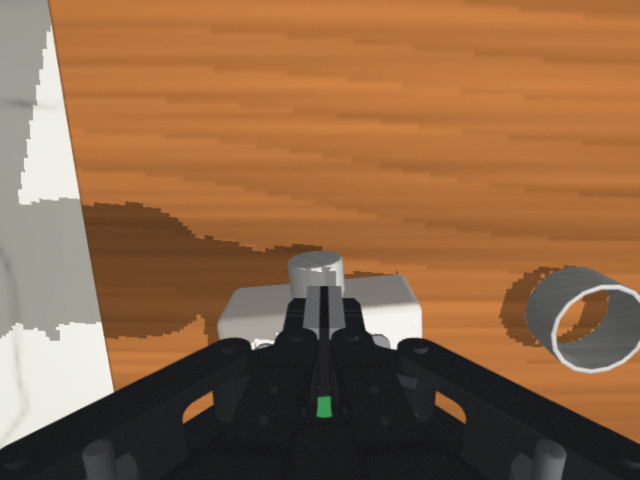

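The timer measurement holds: both views agree to within 3 mm. The fingertip is drawn about 6–8 px above the projected TCP in the side view, so the real tips sit about 20 mm higher than the reported TCP and passed over the plunger. I back off, then go lower in small steps while watching the force.

>>> {"op": "drive_tool", "data": {"steps": [-0.02,0,0,0,-0.02,0,0,0,-0.02,0,0,0,0,0,0,0,0,0.006,0,0,0,0.005,0,0,0,0,0,0,0,0,0,0]}}

```text
time_s: 5.7
ee_pos: [0.5206, -0.1851, 0.0201]
tool_rot: [0.706, 0.047, -0.048, -0.705]
contact_force: [-0.1, 0.3, 0.3]
opening: -0.0001
```

Run:
```python
from h import *
st=ctrl.read_state(); print(st["ee_pos"],st["contact_force"],st["opening"])
print("TCP crop",(proj("side",st["ee_pos"])-[265,170])*8, "tip higher 10/20mm",(proj("side",st["ee_pos"]+[[0,0,.01],[0,0,.02]])-[265,170])*8)
snap("side","s4.png"); im=cv2.imread("pics/s4.png")
cv2.imwrite("pics/s4c.png",cv2.resize(im[170:245,265:365],None,fx=8,fy=8,interpolation=cv2.INTER_CUBIC))
```

```text
[ 0.52061415 -0.18507093  0.02011958] [-0.10999141  0.25508844  0.33494654] -7.047751666953055e-05
TCP crop [[527.43730436 532.72321888]] tip higher 10/20mm [[527.57682137 504.64133225]
 [527.71704562 476.21875889]]
```

View pics/s4c.png

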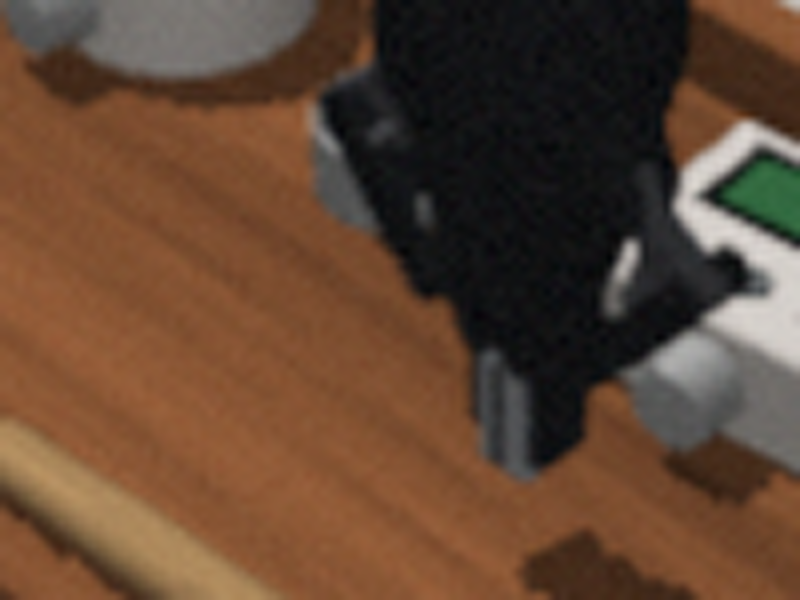

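>>> {"op": "drive_tool", "data": {"steps": [0,0.004,0,0,0,0.003,0,0,0,0.003,0,0,0,0.002,0,0,0,0,0,0,0,0,0,0]}}

```text
time_s: 6.35
ee_pos: [0.5203, -0.1853, 0.0085]
tool_rot: [0.706, 0.047, -0.047, -0.706]
contact_force: [0.5, 0.5, -0.2]
opening: 0.0
```

>>> {"op": "drive_tool", "data": {"steps": [0.008,0,0,0,0.008,0,0,0,0.008,0,0,0,0.004,0,0,0,0.004,0,0,0,0.004,0,0,0,0.004,0,0,0,0.004,0,0,0,0.004,0,0,0,0.004,0,0,0]}}

```text
time_s: 7.35
ee_pos: [0.5721, -0.1782, 0.0084]
tool_rot: [-0.705, -0.047, 0.047, 0.706]
contact_force: [-0.4, -0.4, 0.1]
opening: -0.0004
```

Run:
```python
from h import *
st=ctrl.read_state(); print(st["ee_pos"],st["contact_force"])
snap("side","s5.png"); im=cv2.imread("pics/s5.png")
cv2.imwrite("pics/s5c.png",cv2.resize(im[155:245,310:430],None,fx=6.6,fy=6.6,interpolation=cv2.INTER_CUBIC))
```

```text
[ 0.57208392 -0.17819861  0.00843413] [-0.41893739 -0.39408478  0.05770941]
```

View pics/s5c.png

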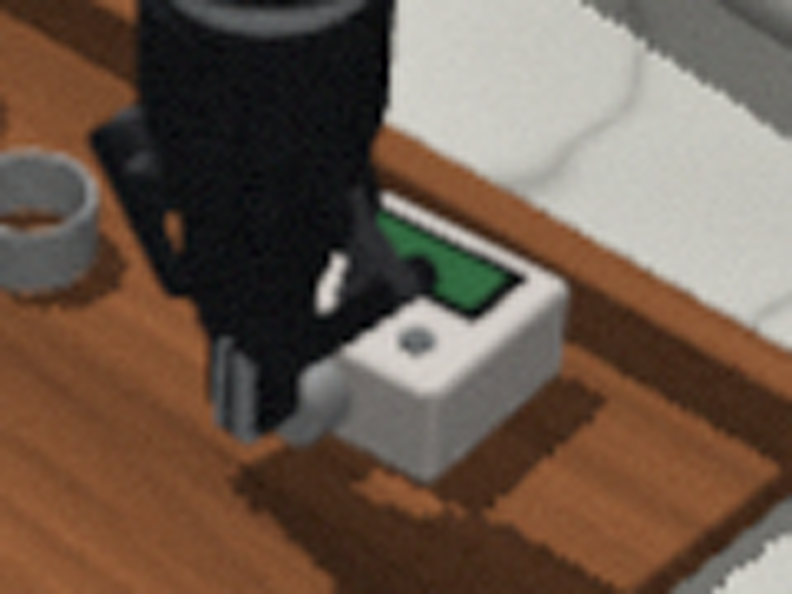

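The fingertip is now on the plunger face and the timer is sliding upright. I carry on slowly and watch the force.

>>> {"op": "drive_tool", "data": {"steps": [0.003,0,0,0,0.003,0,0,0,0.003,0,0,0,0.003,0,0,0,0.003,0,0,0,0.002,0,0,0,0,0,0,0]}}

```text
time_s: 8.1
ee_pos: [0.5887, -0.1759, 0.0085]
tool_rot: [-0.705, -0.047, 0.047, 0.706]
contact_force: [-1.1, 0.8, 0.6]
opening: 0.0003
```

>>> {"op": "drive_tool", "data": {"steps": [0.002,0,0,0,0.002,0,0,0,0,0,0,0,0,0,0,0]}}

```text
time_s: 8.5
ee_pos: [0.5923, -0.1753, 0.0084]
tool_rot: [-0.705, -0.047, 0.047, 0.706]
contact_force: [-3.1, 0.2, 2.0]
opening: -0.0001
```

Run:
```python
from h import *
st=ctrl.read_state(); print(st["ee_pos"],st["contact_force"])
snap("side","s6.png"); im=cv2.imread("pics/s6.png")
cv2.imwrite("pics/s6c.png",cv2.resize(im[155:245,310:430],None,fx=6.6,fy=6.6,interpolation=cv2.INTER_CUBIC))
```

```text
[ 0.59229423 -0.1753012   0.00841311] [-3.09975907  0.19530068  2.03222801]
```

View pics/s6c.png

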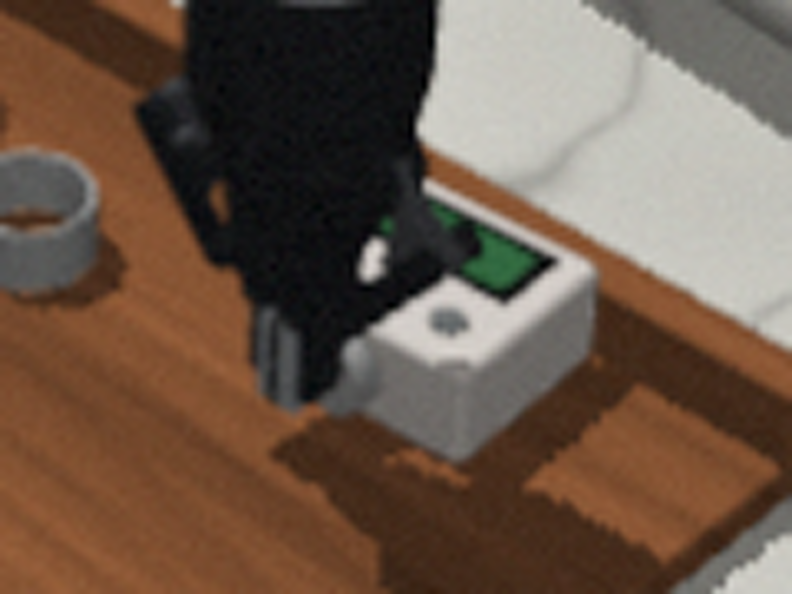

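The timer is at the rail and the reaction has risen to about 3 N. I press on in small steps and hold.

>>> {"op": "drive_tool", "data": {"steps": [0.002,0,0,0,0.002,0,0,0,0,0,0,0,0,0,0,0]}}

```text
time_s: 8.95
ee_pos: [0.5949, -0.1748, 0.0082]
tool_rot: [-0.705, -0.046, 0.048, 0.706]
contact_force: [-7.2, 2.0, 4.0]
opening: -0.0001
```

>>> {"op": "drive_tool", "data": {"steps": [0.002,0,0,0,0.001,0,0,0,0,0,0,0,0,0,0,0]}}

```text
time_s: 9.35
ee_pos: [0.5949, -0.1748, 0.0081]
tool_rot: [-0.705, -0.044, 0.05, 0.707]
contact_force: [-14.0, 1.8, 9.5]
opening: 0.0001
```

Run:
```python
from h import *
st=ctrl.read_state(); print(st["ee_pos"],st["contact_force"],st["moment"],st["tool_rot"])
snap("side","s7.png"); snap("top","t7.png")
a=cv2.imread("pics/s7.png")[150:235,330:420]; b=cv2.imread("pics/t7.png")[140:225,270:360]
cv2.imwrite("pics/c7.png",cv2.resize(np.hstack([a,b]),None,fx=4.4,fy=4.4,interpolation=cv2.INTER_CUBIC))
```

```text
[ 0.59491093 -0.17476803  0.00813601] [-13.9718716    1.83382638   9.51806864] [0.52597941 3.05866273 0.11177981] [-0.70456292 -0.04361444  0.04985633  0.70654314]
```

View pics/c7.png

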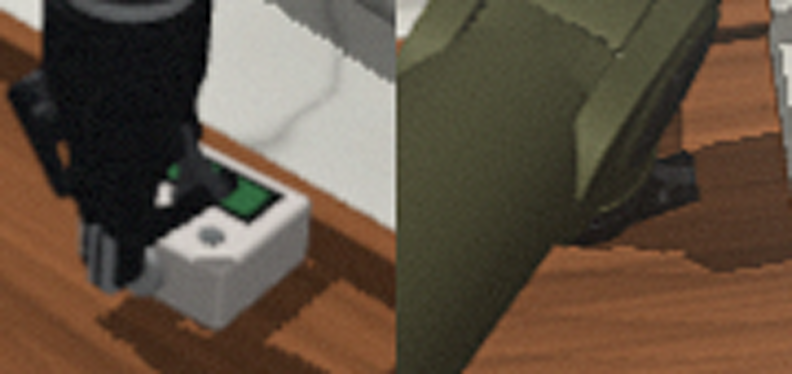

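Run:
```python
from h import *
n=np.r_[np.cos(np.radians(7.4)),np.sin(np.radians(7.4)),0]
foot=np.array([.7112,-.2844,.018])
for z in (4.4,):
    u=np.array([[308,203],[218,262],[300,262],[216,330]])/4.4+[330,150]-.35
    for q,zz,l in zip(u,(.058,.058,.018,.018),("far right top","near right top","far right bottom","near right bottom")):
        p=plane("side",[q],zz)[0]; print(l,p.round(4),"from rail",(p-foot)@n)
# s6 for compare, and pre-image s3 calibrating the same corners
for l,u in (("s6 far top",[592,272]),("s6 near top",[463,368])):
    p=plane("side",[np.array(u)/6.6+[310,155]-.35],.058)[0]; print(l,p.round(4),(p-foot)@n)
for l,u in (("s3 far top",[562,287]),("s3 near top",[487,350])):
    p=plane("side",[np.array(u)/4+[250,130]-.35],.058)[0]; print(l,p.round(4),(p-foot)@n)
# rail seen from side: front top edge and foot near right end, s6 crop
for u,zz in(([600,275],.048),([785,375],.048),([785,465],.018)):
    p=plane("side",[np.array(u)/6.6+[310,155]-.35],zz)[0]; print("rail?",p.round(4),(p-foot)@n)
```

```text
far right top [ 0.6914 -0.2071  0.058 ] from rail -0.00966410689310244
near right top [ 0.6269 -0.2131  0.058 ] from rail -0.0744389871995292
far right bottom [ 0.6926 -0.2051  0.018 ] from rail -0.00823365471767379
near right bottom [ 0.6254 -0.217   0.018 ] from rail -0.07640716262622435
s6 far top [ 0.6907 -0.2069  0.058 ] -0.010326465412101403
s6 near top [ 0.6253 -0.2168  0.058 ] -0.07650144664855431
s3 far top [ 0.6624 -0.2084  0.058 ] -0.03865996447987707
s3 near top [ 0.5974 -0.2219  0.058 ] -0.1048337689394905
rail? [ 0.7009 -0.2013  0.048 ] 0.0004905857771192603
rail? [ 0.7129 -0.2746  0.048 ] 0.0029844081601377082
rail? [ 0.7088 -0.2839  0.018 ] -0.0023604975529847
```

The timer's near edge measures 74–76 mm from the rail (76 means touching), it is squared to about 7.7°, and the tool met a hard stop at 14 N. The upward force looks like friction from arm flex, so I ease that with a small lift. Then I back off in steps, using the force profile to check that the button travelled.

>>> {"op": "drive_tool", "data": {"steps": [0,-0.002,0,0,0,-0.002,0,0,0,0,0,0,0,0,0,0,0,0,0,0]}}

```text
time_s: 9.95
ee_pos: [0.5957, -0.1727, 0.0105]
tool_rot: [-0.704, -0.044, 0.05, 0.707]
contact_force: [-9.1, 3.7, -0.4]
opening: -0.0
```

>>> {"op": "drive_tool", "data": {"steps": [-0.002,0,0,0,-0.001,0,0,0,0,0,0,0]}}

```text
time_s: 10.25
ee_pos: [0.5952, -0.1742, 0.0116]
tool_rot: [-0.705, -0.046, 0.048, 0.706]
contact_force: [-6.3, 2.0, -0.7]
opening: -0.0003
```

>>> {"op": "drive_tool", "data": {"steps": [-0.002,0,0,0,0,0,0,0,0,0,0,0]}}

```text
time_s: 10.55
ee_pos: [0.5944, -0.175, 0.0124]
tool_rot: [-0.705, -0.047, 0.047, 0.706]
contact_force: [-4.4, 1.3, -1.3]
opening: -0.0003
```

>>> {"op": "drive_tool", "data": {"steps": [-0.002,0,0,0,0,0,0,0,0,0,0,0]}}

```text
time_s: 10.85
ee_pos: [0.5929, -0.1756, 0.0127]
tool_rot: [0.706, 0.047, -0.047, -0.705]
contact_force: [-3.1, 0.7, -0.3]
opening: 0.0001
```

>>> {"op": "drive_tool", "data": {"steps": [-0.002,0,0,0,-0.002,0,0,0,0,0,0,0]}}

```text
time_s: 11.15
ee_pos: [0.589, -0.1764, 0.0128]
tool_rot: [0.706, 0.047, -0.047, -0.705]
contact_force: [-1.7, 1.6, -0.2]
opening: -0.0001
```

>>> {"op": "drive_tool", "data": {"steps": [-0.002,0,0,0,-0.002,0,0,0,-0.003,0,0,0,-0.005,0,0,0,-0.01,0,0,0,-0.02,0,0,0,-0.02,0,0,0,0,-0.02,0,0,0,-0.04,0,0,0,-0.05,0,0,0,-0.05,0,0]}}

```text
time_s: 12.25
ee_pos: [0.5259, -0.1845, 0.1738]
tool_rot: [-0.705, -0.047, 0.047, 0.706]
contact_force: [0.4, 0.5, 0.4]
opening: 0.0001
```

>>> {"op": "drive_tool", "data": {"steps": [-0.04,0,0.04,0,-0.04,0,0.04,0,-0.02,0,0.05,0,0,0,0.05,0,0,0,0.05,0,0,0,0.05,0,0,0,0.05,0,0,0,0,0]}}

```text
time_s: 13.05
ee_pos: [0.3946, 0.124, 0.1722]
tool_rot: [-0.705, -0.051, 0.051, 0.706]
contact_force: [0.4, -0.8, -0.1]
opening: 0.0001
```

Run:
```python
from h import *
st=ctrl.read_state(); print(st["time_s"],st["ee_pos"],st["contact_force"])
snap("side","s8.png"); snap("top","t8.png")
a=cv2.imread("pics/s8.png")[130:235,310:440]; b=cv2.imread("pics/t8.png")[130:235,190:370]
cv2.imwrite("pics/c8.png",cv2.resize(np.hstack([a,b]),None,fx=2.5,fy=2.5,interpolation=cv2.INTER_CUBIC))
```

```text
13.05 [0.39459242 0.1240304  0.17220377] [ 0.41292214 -0.7524697  -0.10322451]
```

View pics/c8.png

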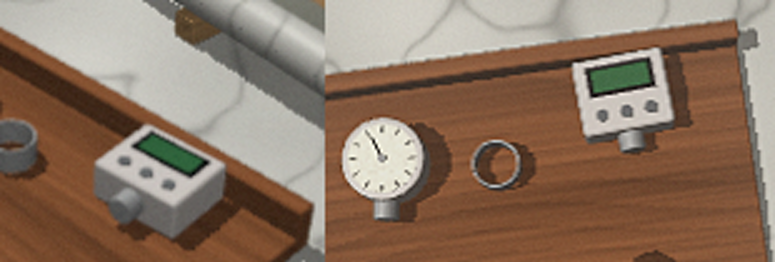

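Run:
```python
from h import *
u=(np.array([[572,62],[661,47],[676,123],[587,137]])-[325,0])/2.5+[190,130]-.3
c=plane("top",u,.058); ce=c.mean(0); n=np.r_[np.cos(np.radians(7.4)),np.sin(np.radians(7.4)),0]
print(ce,"centre from rail",(ce-[.7112,-.2844,.018])@n, np.linalg.norm(np.diff(c,axis=0),axis=1)); ax=c[0]+c[1]-c[2]-c[3]; print(np.degrees(np.arctan2(ax[1],ax[0])))
f=plane("top",(np.array([[634,150]])-[325,0])/2.5+[190,130]-.3,.038)[0]; print("plunger face to centre",(ce-f)@n)
d=lambda a,b:np.array(cv2.HoughCircles(cv2.cvtColor(cv2.imread(a),6)[170:220,190:240],cv2.HOUGH_GRADIENT,1,50,param1=80,param2=12,minRadius=13,maxRadius=20)[0][0])
print("round",d("pics/top0.png",0),d("pics/t8.png",0))
```

```text
[ 0.65151334 -0.1694912   0.058     ] centre from rail -0.044389795166723416 [0.08865084 0.07748431 0.08779431]
10.939993913762793
plunger face to centre 0.05445334090814347
round [22.5 23.5 16.1] [22.5 23.5 16.1]
```

```bash
python3 -c "
from h import *
print(ctrl.close_job())"
```

```text
the job is handed in; nothing more can be done
None
```

I pushed the white square timer back against the rail by its side button and pressed the button in. I then backed off and handed the job in at about 13 s; no verdict was reported.

**First try missed:** the first push passed over the button, because the fingertips sat about 20 mm higher than the reported tool position. I backed off, went lower and repeated the push. The miss did not move the timer.

**Press:** the tool hit a hard stop at up to 14 N, well above the 4 N needed, and held for more than 0.4 s. As I backed off, the force fell 6.3, 4.4, 3.1, 1.7 N over about 6 mm, which fits the button springing out. I could not read the button's travel directly.

**Last checks:**
- **Timer:** it lies flat at the rail, with its centre about 44 mm in front of the face (30–53 mm allowed).
- **Button:** it is out again, with its face measured 54 mm from the timer's centre (56 mm nominal).
- **Round timer:** it sits at the same pixel position as at the start.

**Disagreements:** two readings do not match, though both are close to my pixel accuracy.
- **Angle to the rail:** the last top view puts the timer about 3.5° off square, while the side view during the press showed it nearly square.
- **Distance to the rail:** 44 mm is also a little more than the 38 mm expected for full contact.

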